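# Swing the tap aside and open the descaler's safety cap

### The job

The teapot and infuser need descaling: first swing the tap's spout away from above the descaler bottle until its outlet is over the sink bowl, then push the bottle's safety cap down, twist it free counterclockwise and lift it off, leaving the bottle standing in its caddy. Finish holding the cap in the gripper, upright and still, directly above the open bottle with its lower rim about 5 cm over the mouth; leave the spout over the bowl and do not disturb the soap, the teapot or the bamboo tray.

Things in the scene. Friction and masses are not known exactly. Their poses are not given: they have to be found in the camera images.
- spout (a joint): Swivel angle of the tap's spout about its upright column, rad, -1.3 to 1.3. 0: the spout points straight at the robot (to -x); positive swings its outlet to the robot's right (to -y, where the sink bowl is), negative to the left (to +y, over the bottle). It stays where it is left; about 1.5 N at 145 mm from the axis moves it.
- spout_hinge (a point): On the swivel axis of the tap (vertical), at the height of the spout tube's centre line, 254 mm above the deck. Fixed steel column under it: 42 mm diameter, the swivel hub round it 45 mm diameter, top at 280 mm; a small mixer lever on the column's -y side reaches 68 mm out, up to 186 mm high.
- spout_mid (a point): A point on the centre line of the level spout tube (steel, 24 mm diameter), 145 mm out from the swivel axis and 254 mm above the deck (tube from 242 to 266 mm).
- outlet (a point): Centre of the outlet at the spout's free end, facing down, 205 mm out from the swivel axis, 220 mm above the deck; the end turns down there (27 mm diameter).
- bowl (a point): Centre of the sink bowl's opening, at deck level (deck at height 0). The bowl is a rectangular hole 330 mm (x) by 380 mm (y), sides along the world axes, 170 mm deep. It does not move.
- caddy: Stainless sink caddy fixed on the deck. Origin: on the deck, under the centre of its square well (79 x 79 mm inside), in which the bottle stands; a soap compartment 105 mm long joins it on its own +y side. Walls 2 mm, rim 55 mm above the deck, well floor 6 mm above the deck.
- bottle: White plastic descaler bottle, about 0.75 kg, loose, standing in the caddy's well (1.5 mm play all round; its square body keeps it from turning). Origin: centre of its underside; z up. Body 76 x 76 x 112 mm, round shoulder to a collar of 54 mm diameter with its top at 136 mm, neck 30 mm diameter with three bayonet catches (41 mm across), mouth at 168 mm.
- mouth (a point): Centre of the bottle's mouth, on the neck's upper rim (168 mm above the bottle's underside, about 174 mm above the deck while it stands in the caddy).
- cap: Grey ribbed push-and-turn safety cap on the bottle, loose, 30 g, round, 52 mm outside diameter, 40 mm high. Origin: centre of its lower rim, z up through the flat top. Closed: rim 142 mm above the bottle's underside (6 mm above the collar, 148 mm above the deck), top 188 mm above the deck, x axis along the bottle's x axis; it then turns only a few degrees, and pulling just lifts the bottle.
- cap_top (a point): Centre of the cap's flat top, 40 mm above its lower rim. To open: push the cap down at least 3 mm (stop at 6 mm) to pass three catches and, kept down, turn it counterclockwise seen from above (+ about z). Between 40 and 80 degrees of turn (aim for 60) it is free and lifts straight off; a stop ends the turn at about 82. Any grip direction round the cap will do.
- liner (a joint): How far the sprung liner inside the cap is pushed in, m: about 0 closed, 0.003 or more when the cap is pushed down past the catches, 0.006 fully down, -0.0015 when the cap is off. The spring resists pushing the cap down with 6 N at first, 13 N at the stop.
- soap: Bar of soap, 60 x 85 x 24 mm, lying in the caddy's soap compartment; to be left alone. Origin: centre of its underside.
- teapot: White teapot without its lid, 116 mm wide, 90 mm high, spout to its own +x, handle to -x (about 100 mm out each way); to be left alone. Origin: centre of its underside.
- bamboo_tray: Bamboo tray with divider, 200 x 130 x 32 mm, on the deck; to be left alone. Origin: centre of its underside.
Not all that is in view belongs to the job. What is shaped like the cap but green or turquoise is not meant.

How it is judged:
By the outcome, as a careful person would: the job done as asked, in the order asked, and still so for the second after the job is handed in, while the arm keeps its last pose, push and grip.
It also fails if it takes over 54 s, if anything falls off the work surface, if the arm or the gripper's body presses on something with over 40 N, if the wrist force passes 120 N, or if a joint passes its speed limit or range.

### The arm

A 7-joint arm with a two-finger parallel gripper is mounted at the origin on the work surface. World frame = base frame: x ahead of the robot, y to its left, z up, the work surface at z = 0. Lengths are in m, angles in rad, forces in N, time in s.
With the tool pointing down it reaches from about 0.4 to 0.85 m from the base axis. Payload 10.4 kg.
Tool frame: the origin (TCP) lies at the very end of the fingers, on their centre line; the grasp point (between the pads) lies 19 mm behind it; z points along the fingers, y is the direction in which the jaws open and shut (so a half turn about z gives the same grasp; the last joint's range is limited). The gripper opens to 87 mm and grips with 3 to 60 N. Pads are 19 mm wide; open, the fingers measure 117 mm over their backs; the gripper's body (75 mm by 190 mm) begins 51 mm behind the grasp point.
Start: joints at [-1.334, 0.332, -0.065, 1.46, 0.022, 1.35, -0.088], TCP at [0.161, 0.604, 0.199] pointing down, gripper open.
Joint ranges: [-2.6, 2.6], [-0.5, 2.12], [-1.47, 1.34], [0.16, 2.42], [-1.27, 4.41], [0.06, 2.06], [-2.6, 2.6]. Speed limits (rad/s): [2.22, 2.22, 2.79, 2.79, 3.14, 3.14, 3.14].

### API

Orientations are given as a unit quaternion [x, y, z, w].
In Python, from bench import read_state, camera, close_job gives the robot as it stands.
- The arm moves only by the shell command python3 -m inch 'ROWS' [OPENING] [FORCE]. ROWS is JSON, a list of rows, each a list of 6 numbers: the shift along the tool's x, y, z as a fraction of full scale, then the turn, a rotation vector about the tool's x, y, z as a fraction of full scale. In form: [[tx, ty, tz, ax, ay, az], ...]. A call has 1 to 5 rows; each row shifts and turns the commanded pose from where the row before left it, along the tool's axes as they then stand; what a row does not reach is not made up. Full scale, the value 1, is 0.04 m for a shift and 120 degrees for a turn. A row lasts 1/8 s, in which the tool goes at most 62.5 mm and 10.7 degrees, less where a joint would pass 70% of its speed; a pose out of reach is approached as far as the arm can. A call with a number of a shift or a turn outside -1 to 1 is refused whole. A call with a gripper value outside its range is refused whole. OPENING is the opening, from -1 (shut) to 1 (fully open), so that 0 is half open, set as the call begins (- or left out, the last holds). The fingers move at their own pace and stop on an object; FORCE is the grip in N (left out, the last holds). Time passes only in rows, so rows that do not move let the fingers close. It gives the time, the measured TCP pose, the force and the opening at its end, in the units of the state.
- read_state(): the state, without advancing time (a new reading comes with each control period).
- camera(name): name is "side" or "top"; returns a dict with "img" (384x512x3 uint8, red, green, blue), "depth" (384x512 float32, m along the optical axis (not along the pixel's ray), 0 where there is no reading), "fx", "fy", "cx", "cy" (pixels), "position" and "orientation" of the camera in the world. Camera axes: x right, y down, z forward; pixel columns grow to the right and rows downward; lengths in m; the calibration is good to about 2 mm. A picture is of the moment at which its call begins.
- close_job(): hands the job in, once; it reports no verdict.
The state is a dict: "time": time; "joint_positions": joint angles; "joint_vel": joint speeds; "joint_torque": joint torques, N m; "ee_pos": TCP position; "eef_rot": TCP orientation; "ft_force": force on the tool from outside, world axes, zero at the start; "torque": the same for the moment, N m; "width": finger opening in m.
Only numpy, scipy, OpenCV 4.12 (cv2) and the standard library are available. Lean on these libraries where they do the work, as an engineer would, in place of code of your own. Each camera call takes 0.05 s, during which the arm holds its last target.

## Working session

There is one attempt and no reset: what is moved stays moved. The work goes in short steps, Python scripts to look and compute and a shell command to move; the robot and the scene stay as the last step left them, time stands still between calls to the robot, and variables do not carry over. Pictures are saved under pics/ and viewed, and the job is handed in when it is done.

```bash
ls; mkdir -p pics
python3 - <<'E'
from bench import read_state, camera
import cv2,numpy as np
s=read_state()
for k,v in s.items(): print(k,np.round(v,4))
for n in("side","top"):
    c=camera(n); cv2.imwrite(f"pics/{n}0.png",c["img"][:,:,::-1]); np.savez(f"{n}0.npz",**c)
    print(n,c["fx"],c["fy"],c["cx"],c["cy"],c["position"],c["orientation"])
E
```

```text
pics
time 0.0
joint_positions [-1.3336  0.3328 -0.0647  1.4609  0.0216  1.3499 -0.0885]
joint_vel [-0.0004  0.0002  0.0002 -0.0012 -0.0006  0.0017 -0.0018]
joint_torque [-3.00000e-04 -6.23251e+01  2.46000e-02 -3.89902e+01 -6.13000e-02
  3.96000e-02  2.00000e-04]
ee_pos [0.1604 0.6036 0.1987]
eef_rot [ 1.295e-01  9.916e-01 -7.000e-04 -1.000e-04]
ft_force [-0.3452  0.7824  0.7714]
torque [0.0217 0.0169 0.0124]
width 0.0871
side 397.72573717505446 397.72573717505446 248.75716152953794 190.29365495562956 [ 0.11707338 -0.53891105  0.88724968] [ 0.87494952 -0.25863676  0.11462139 -0.39297875]
top 499.19152128573535 499.19152128573535 260.366628160307 192.80782961034288 [0.28945562 0.14478763 1.54542151] [-0.6951963   0.71423998 -0.06035012  0.05404838]
```

View pics/side0.png

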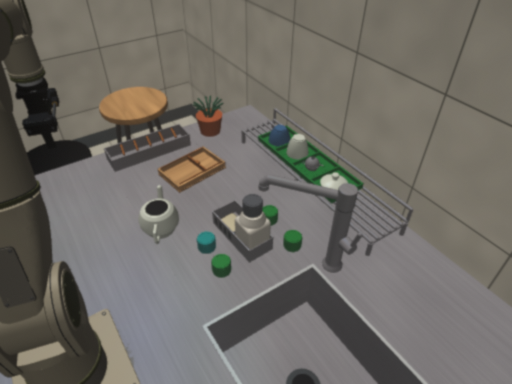

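View pics/top0.png

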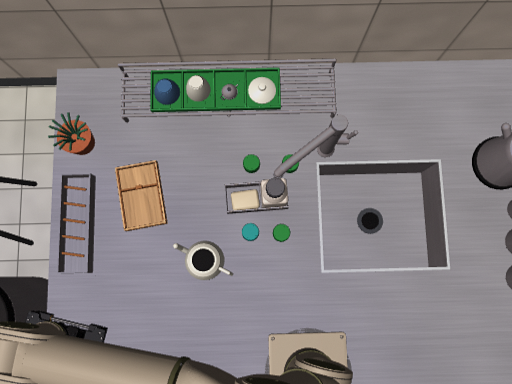

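The side view shows the grey cap near (253,203) and the outlet near (265,184). The top view shows the cap near (275,188), the outlet near (279,174), the tap column near (338,125), and the bowl's opening spanning (318–448, 160–271). Next I'll measure these.

```bash
cat > h.py <<'E'
import numpy as np,cv2
from scipy.spatial.transform import Rotation as R
def load(n): 
    d=np.load(n,allow_pickle=True); return {k:d[k] for k in d.files}
def plane(c,u,v,z):
    d=R.from_quat(c["orientation"]).apply([(u-c["cx"])/c["fx"],(v-c["cy"])/c["fy"],1]); p=c["position"]
    return p+d*(z-p[2])/d[2]
def cloud(c):
    h,w=c["depth"].shape; v,u=np.mgrid[:h,:w]; z=c["depth"]
    P=np.stack([(u-c["cx"])/c["fx"]*z,(v-c["cy"])/c["fy"]*z,z],-1)
    W=R.from_quat(c["orientation"]).apply(P.reshape(-1,3)).reshape(h,w,3)+c["position"]
    W[z==0]=np.nan; return W
def proj(c,p):
    q=R.from_quat(c["orientation"]).inv().apply(np.array(p)-c["position"])
    return c["fx"]*q[0]/q[2]+c["cx"],c["fy"]*q[1]/q[2]+c["cy"]
E
python3 - <<'E'
from h import *
np.set_printoptions(precision=4,suppress=True)
for n in("side","top"):
    c=load(n+"0.npz"); W=cloud(c)
    box=(170,260,230,320) if n=="side" else (100,150,260,370)
    if n=="top": box=(100,220,220,370)
    r0,r1,c0,c1=box
    cv2.imwrite(f"pics/{n}0z.png",cv2.resize(c["img"][r0:r1,c0:c1,::-1],None,fx=5,fy=5)if n=="top" else cv2.resize(c["img"][r0:r1,c0:c1,::-1],None,fx=6,fy=6))
    print(n)
    z=W[...,2]
    for lo,hi in((.18,.2),(.235,.275),(.275,.31)):
        m=(z>lo)&(z<hi)&(W[...,0]>.3)&(W[...,0]<.75)&(abs(W[...,1])<.35)
        nn,lab,st,ce=cv2.connectedComponentsWithStats(m.astype(np.uint8))
        for i in range(1,nn):
            if st[i,4]>15: print(lo,st[i],ce[i],np.nanmin(W[lab==i],0),np.nanmax(W[lab==i],0),np.nanmedian(W[lab==i],0))
t=load("top0.npz")
for u,v in((318,163),(440,160),(448,268),(321,271)): print(plane(t,u,v,0))
for u,v in((275,188),): print("cap",plane(t,u,v,.188))
E
```

```text
side
0.18 [242 194  21  16 257] [252.1012 201.2879] [0.5028 0.0594 0.1802] [0.5533 0.11   0.1916] [0.5264 0.0815 0.1879]
0.18 [333 214  18  12 104] [340.9519 220.7981] [ 0.657  -0.1064  0.1805] [ 0.6936 -0.0681  0.1998] [ 0.6646 -0.0986  0.1899]
0.235 [ 259  175   98   35 1033] [309.4792 189.759 ] [ 0.5451 -0.1083  0.2351] [0.6927 0.0884 0.275 ] [ 0.6243 -0.0214  0.2604]
0.275 [338 183  20  15 218] [347.6606 189.7936] [ 0.6577 -0.1071  0.275 ] [ 0.7021 -0.062   0.2832] [ 0.6775 -0.0876  0.2799]
top
0.18 [330 136  11   4  17] [334.8824 137.9412] [ 0.6584 -0.0979  0.1802] [ 0.6657 -0.0707  0.1992] [ 0.6608 -0.0824  0.1888]
0.18 [266 178  19  19 276] [275.0072 186.6884] [0.5015 0.0636 0.1801] [0.5523 0.1138 0.195 ] [0.5268 0.0888 0.1879]
0.235 [274 123  72  55 715] [306.1776 149.8014] [ 0.5448 -0.1015  0.2352] [0.685  0.0923 0.2749] [0.6117 0.0066 0.2627]
0.275 [331 115  17  16 205] [339.2683 122.0634] [ 0.6572 -0.1031  0.275 ] [ 0.6999 -0.0602  0.2861] [ 0.6792 -0.0823  0.2798]
[ 0.6326 -0.0578  0.    ]
[ 0.6323 -0.4463  0.    ]
[ 0.2928 -0.4418  0.    ]
[ 0.2944 -0.0514  0.    ]
cap [0.5234 0.0888 0.188 ]
```

View pics/side0z.png

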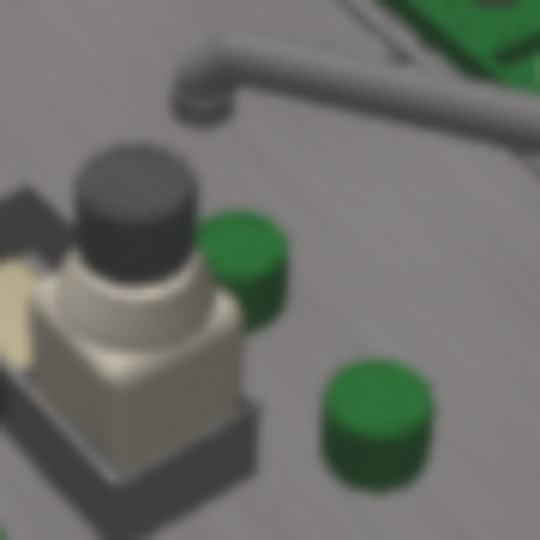

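View pics/top0z.png

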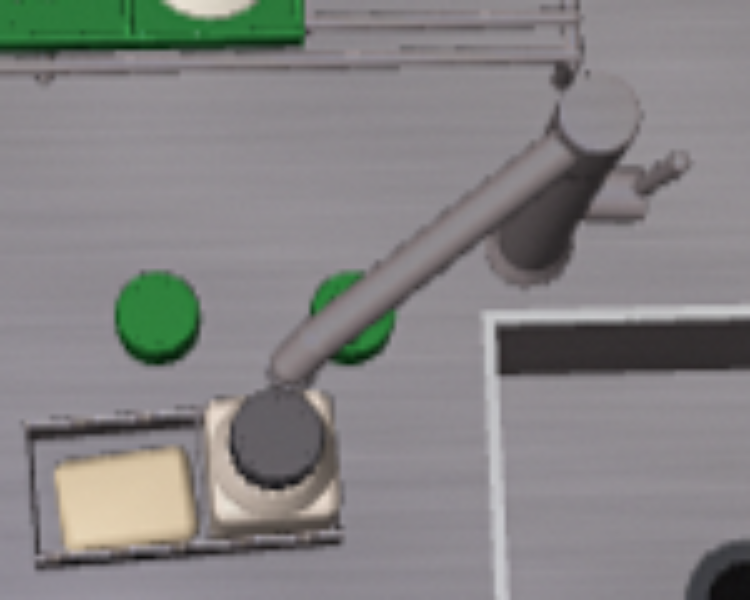

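```bash
python3 -m inch '[[0,0,-0.8,0,0,-0.0625],[0,0,-0.8,0,0,-0.0625],[0,0,-0.9,0,0,0],[0,0,0,0,0,0]]' -1 20
```

```text
time: 0.6
ee_pos: [0.1608, 0.605, 0.3023]
eef_rot: [-0.001, 1.0, 0.002, 0.0]
ft_force: [-0.8, 0.3, -0.8]
width: 0.0551
```

```bash
python3 -m inch '[[-0.84,-0.97,0,0,0,0],[-0.84,-0.97,0,0,0,0],[-0.84,-0.97,0,0,0,0],[-0.84,-0.97,0,0,0,0],[-0.84,-0.97,0,0,0,0]]'
python3 -m inch '[[-0.84,-0.97,0,0,0,0],[-0.84,-0.97,0,0,0,0],[-0.84,-0.97,0,0,0,0],[-0.84,-0.97,0,0,0,0],[-0.84,-0.97,0,0,0,0]]'
python3 -m inch '[[-0.84,-0.97,0,0,0,0],[-0.84,-0.97,0,0,0,0],[-0.84,-0.97,0,0,0,0],[-0.8,-0.9,0,0,0,0],[0,0,0,0,0,0]]'
```

```text
time: 1.23
ee_pos: [0.3297, 0.4086, 0.2983]
eef_rot: [-0.001, 1.0, -0.001, -0.0]
ft_force: [0.1, 0.4, 0.2]
width: 0.0055
time: 1.85
ee_pos: [0.4978, 0.2152, 0.2984]
eef_rot: [-0.001, 1.0, -0.0, -0.001]
ft_force: [1.1, 1.1, 0.3]
width: 0.0002
time: 2.48
ee_pos: [0.6313, 0.0601, 0.2973]
eef_rot: [0.002, 1.0, -0.001, -0.001]
ft_force: [-0.5, 0.1, 0.0]
width: 0.0008
```

```bash
python3 -m inch '[[0,0,0.6,0,0,0],[0,0,0.6,0,0,0],[0,0,0.55,0,0,0],[0,0,0,0,0,0]]'
python3 - <<'E'
from bench import camera; import cv2
for n in("side","top"):
    c=camera(n); cv2.imwrite(f"pics/{n}1.png",c["img"][:,:,::-1])
E
```

```text
time: 2.98
ee_pos: [0.6288, 0.0654, 0.2271]
eef_rot: [-0.001, 1.0, -0.0, -0.002]
ft_force: [0.4, 0.3, 0.4]
width: 0.0001
```

View pics/side1.png

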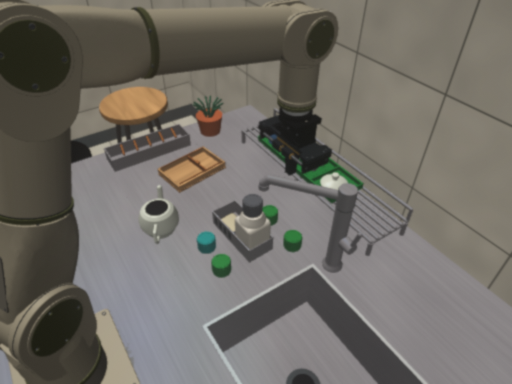

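View pics/top1.png

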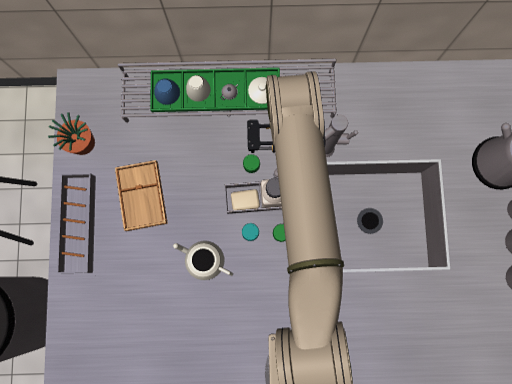

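The fingers are behind the spout tube in the side view, at about (290,165), and nothing is in the way. Next I'll work out the arc for the sweep.

Run:
```python
import numpy as np
ax=np.array([.6785,-.084])
def P(t):
    off=.012+.0095*abs(np.sin(t))+.015*abs(np.cos(t))
    return ax+.145*np.array([-np.cos(t),-np.sin(t)])+off*np.array([-np.sin(t),np.cos(t)])
p=np.array([.629,.062])
for t in np.linspace(-.936,.65,21):
    q=P(t); d=(q-p)/.04; print(round(t,2),np.round(q,3),"tx %.2f ty %.2f"%(-d[0],d[1])); p=q
```

```text
-0.94 [0.615 0.05 ] tx 0.34 ty -0.31
-0.86 [0.605 0.045] tx 0.25 ty -0.13
-0.78 [0.596 0.039] tx 0.24 ty -0.15
-0.7 [0.586 0.032] tx 0.23 ty -0.17
-0.62 [0.578 0.024] tx 0.22 ty -0.19
-0.54 [0.569 0.016] tx 0.21 ty -0.21
-0.46 [0.562 0.007] tx 0.19 ty -0.23
-0.38 [ 0.555 -0.003] tx 0.17 ty -0.24
-0.3 [ 0.549 -0.013] tx 0.15 ty -0.26
-0.22 [ 0.543 -0.024] tx 0.13 ty -0.27
-0.14 [ 0.539 -0.035] tx 0.11 ty -0.29
-0.06 [ 0.536 -0.047] tx 0.09 ty -0.30
0.02 [ 0.533 -0.059] tx 0.06 ty -0.30
0.09 [ 0.532 -0.07 ] tx 0.04 ty -0.27
0.17 [ 0.531 -0.081] tx 0.02 ty -0.28
0.25 [ 0.531 -0.092] tx -0.00 ty -0.28
0.33 [ 0.532 -0.104] tx -0.03 ty -0.28
0.41 [ 0.534 -0.115] tx -0.05 ty -0.28
0.49 [ 0.537 -0.126] tx -0.07 ty -0.28
0.57 [ 0.54  -0.137] tx -0.09 ty -0.28
0.65 [ 0.545 -0.148] tx -0.12 ty -0.27
```

```bash
python3 -m inch '[[0.34,-0.31,0,0,0,0],[0.25,-0.13,0,0,0,0],[0.24,-0.15,0,0,0,0],[0.23,-0.17,0,0,0,0],[0.22,-0.19,0,0,0,0]]'
python3 -m inch '[[0.21,-0.21,0,0,0,0],[0.19,-0.23,0,0,0,0],[0.17,-0.24,0,0,0,0],[0.15,-0.26,0,0,0,0],[0.13,-0.27,0,0,0,0]]'
```

```text
time: 3.7
ee_pos: [0.5789, 0.0263, 0.2297]
eef_rot: [-0.001, 1.0, 0.0, 0.0]
ft_force: [1.4, 0.1, 0.5]
width: 0.0004
time: 4.32
ee_pos: [0.545, -0.0227, 0.2294]
eef_rot: [-0.001, 1.0, 0.0, -0.0]
ft_force: [1.0, 1.3, 0.2]
width: 0.0005
```

```bash
python3 -m inch '[[0.11,-0.29,0,0,0,0],[0.09,-0.3,0,0,0,0],[0.06,-0.3,0,0,0,0],[0.04,-0.27,0,0,0,0],[0.02,-0.28,0,0,0,0]]'
python3 -m inch '[[0,-0.28,0,0,0,0],[-0.03,-0.28,0,0,0,0],[-0.05,-0.28,0,0,0,0],[-0.07,-0.28,0,0,0,0],[-0.09,-0.28,0,0,0,0]]'
python3 -m inch '[[-0.12,-0.27,0,0,0,0],[0,0,0,0,0,0],[0,0,0,0,0,0]]'
python3 - <<'E'
from bench import camera; import cv2
for n in("side","top"):
    c=camera(n); cv2.imwrite(f"pics/{n}2.png",c["img"][:,:,::-1])
E
```

```text
time: 4.95
ee_pos: [0.5326, -0.0802, 0.2294]
eef_rot: [-0.001, 1.0, 0.0, -0.0]
ft_force: [1.5, 1.6, 1.5]
width: 0.0003
time: 5.58
ee_pos: [0.5426, -0.1363, 0.2294]
eef_rot: [-0.001, 1.0, 0.0, -0.0]
ft_force: [-0.4, 2.6, -0.2]
width: 0.0003
time: 5.95
ee_pos: [0.5471, -0.1465, 0.2293]
eef_rot: [-0.001, 1.0, -0.0, -0.0]
ft_force: [0.1, -0.5, 0.5]
width: 0.0006
```

View pics/side2.png

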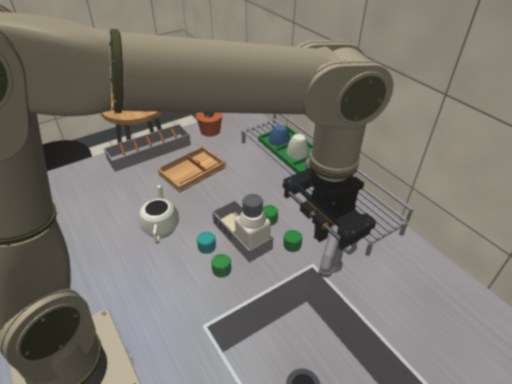

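View pics/top2.png

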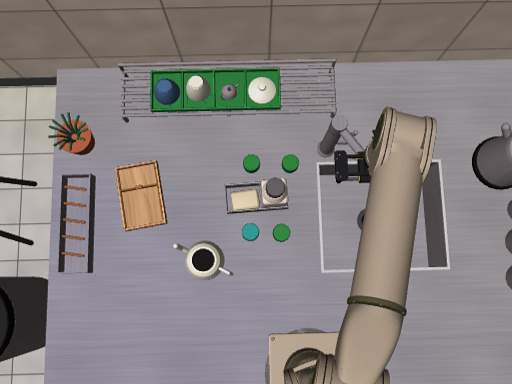

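The spout now lies over the bowl and the cap is clear in both views (side 253,203; top 275,188). I'll back off and refine the cap centre.

```bash
python3 -m inch '[[0,0.6,0,0,0,0],[0,0.9,-0.5,0,0,0],[0,0.9,-0.9,0,0,0],[0,0.4,-0.6,0,0,0],[0,0,0,0,0,0]]' 1 20
python3 - <<'E'
from bench import camera; from h import *
np.set_printoptions(precision=4,suppress=True)
for n in("side","top"):
    c=camera(n); np.savez(f"{n}3.npz",**c); W=cloud(c); cv2.imwrite(f"pics/{n}3.png",c["img"][:,:,::-1])
    z=W[...,2]
    m=(abs(z-.188)<.006)&(abs(W[...,0]-.527)<.04)&(abs(W[...,1]-.087)<.04)
    ct=max(cv2.findContours(m.astype(np.uint8),0,1)[0],key=cv2.contourArea)
    e=cv2.fitEllipse(ct) if len(ct)>5 else None
    print(n,m.sum(),e,"ellipse centre:",plane(c,*e[0],.188),"med",np.nanmedian(W[m],0))
    g=c["img"].astype(int); sat=g.max(2)-g.min(2)
    W2=W; mt=(z>.235)&(z<.275)&(abs(W[...,0]-.6)<.12)&(W[...,1]<-.05)&(W[...,1]>-.3)
    print("spout pts",mt.sum(),np.nanmin(W[mt],0),np.nanmax(W[mt],0))
    k=(z>.13)&(z<.142)&(abs(W[...,0]-.527)<.06)&(abs(W[...,1]-.087)<.06)
    print("collar",k.sum(),np.nanmean(W[k],0))
E
```

```text
time: 6.68
ee_pos: [0.5478, -0.0326, 0.3112]
eef_rot: [-0.003, 1.0, 0.0, 0.002]
ft_force: [-0.4, -0.2, -0.3]
width: 0.0424
side 240 ((252.0859375, 200.8960418701172), (14.10577392578125, 19.672832489013672), 92.25862121582031) ellipse centre: [0.5268 0.0829 0.188 ] med [0.5271 0.0836 0.1878]
spout pts 1020 [ 0.5014 -0.2177  0.2352] [ 0.6938 -0.0662  0.2748]
collar 159 [0.5185 0.0712 0.136 ]
top 255 ((275.0548400878906, 186.45571899414062), (17.498098373413086, 18.05064582824707), 104.20539093017578) ellipse centre: [0.5278 0.0885 0.188 ] med [0.5283 0.0889 0.1881]
spout pts 91 [ 0.5019 -0.2148  0.2358] [ 0.5402 -0.1905  0.2701]
collar 95 [0.5125 0.0909 0.1347]
```

Run:
```python
from h import *
a=[]
for n in("side","top"):
    i=load(n+"3.npz")["img"][:,:,::-1]; r=(150,300,200,350) if n=="side" else (90,240,240,390)
    a.append(cv2.resize(i[r[0]:r[1],r[2]:r[3]],(400,400)))
cv2.imwrite("pics/z3.png",np.hstack(a))
```

```text
(no output)
```

View pics/z3.png

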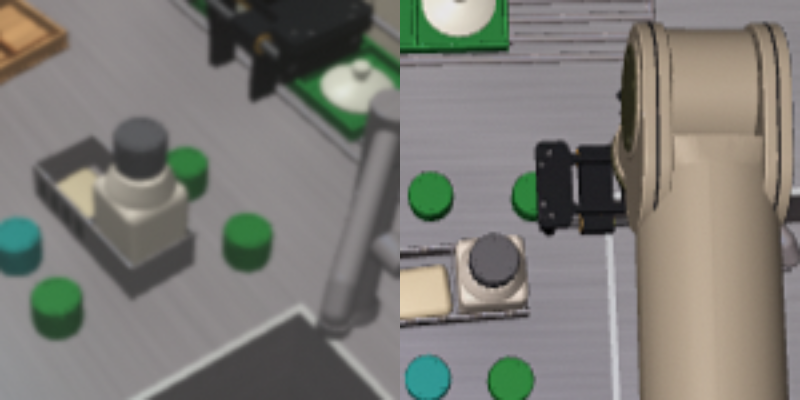

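The outlet is at about (0.515, -0.205), well inside the bowl. The cap is at about (0.5273, 0.086), with the two views 5 mm apart in y, so I used the mean. Next I'll move above it.

```bash
python3 -m inch '[[0.12,0.75,0,0,0,0],[0.12,0.75,0.2,0,0,0],[0.13,0.75,0.6,0,0,0],[0.13,0.73,0.7,0,0,0],[0,0,0,0,0,0]]' 1 20; python3 -m inch '[[0,0,0,0,0,0],[0,0,0,0,0,0]]'; python3 -c "
from bench import read_state as r;s=r();print(s['joint_positions'],s['ee_pos'])"
```

```text
time: 7.4
ee_pos: [0.5248, 0.0861, 0.2462]
eef_rot: [-0.002, 1.0, -0.001, -0.003]
ft_force: [0.5, -0.2, -0.8]
width: 0.0861
time: 7.65
ee_pos: [0.5273, 0.0833, 0.25]
eef_rot: [0.0, 1.0, 0.0, 0.0]
ft_force: [0.9, -1.3, 0.5]
width: 0.0868
[-0.59137165  0.0990212   0.37866626  1.64383296 -0.03692498  1.40485496
  1.36219481] [0.52731896 0.08332126 0.25000704]
```

```bash
python3 -m inch '[[0,0,0,0,0,0.083],[0,0,0,0,0,0.083],[0,0,0,0,0,0.083],[0,0,0,0,0,0.083],[0,0,0,0,0,0]]'; for i in 1 2 3; do python3 -m inch '[[0,0,0,0,0,0]]'|grep pos; done; python3 -c "
from bench import read_state as r;s=r();print(s['joint_positions'])"
```

```text
time: 8.28
ee_pos: [0.5272, 0.084, 0.2499]
eef_rot: [0.34, 0.94, 0.0, 0.0]
ft_force: [0.7, -0.3, 0.9]
width: 0.0868
ee_pos: [0.527, 0.0844, 0.2497]
ee_pos: [0.5269, 0.0846, 0.2495]
ee_pos: [0.5268, 0.0847, 0.2495]
[-0.62460311  0.09932296  0.41206662  1.64608279 -0.04036813  1.40447362
  0.67089893]
```

```bash
python3 -m inch '[[0,0,0.7,0,0,0],[0,0,0.7,0,0,0],[0,0,0.6,0,0,0],[0,0,0.33,0,0,0],[0,0,0,0,0,0]]'
python3 - <<'E'
from bench import camera; from h import *
a=[]
for n in("side","top"):
    i=camera(n)["img"][:,:,::-1]; r=(130,280,180,330) if n=="side" else (100,250,200,350)
    a.append(cv2.resize(i[r[0]:r[1],r[2]:r[3]],(400,400)))
cv2.imwrite("pics/z4.png",np.hstack(a))
E
```

```text
time: 9.28
ee_pos: [0.5264, 0.0847, 0.1558]
eef_rot: [0.34, 0.941, -0.0, -0.0]
ft_force: [0.2, 0.6, 0.0]
width: 0.0872
```

View pics/z4.png

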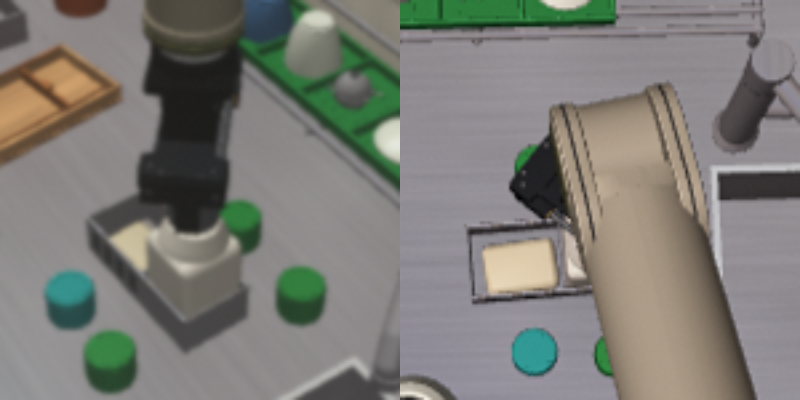

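The fingers straddle the cap just above the collar. I'll close gently.

```bash
python3 -m inch '[[0,0,0,0,0,0],[0,0,0,0,0,0],[0,0,0,0,0,0],[0,0,0,0,0,0]]' -1 10; python3 -m inch '[[0,0,0,0,0,0],[0,0,0,0,0,0]]' -1 10
```

```text
time: 9.88
ee_pos: [0.5273, 0.0852, 0.1566]
eef_rot: [0.34, 0.941, 0.001, 0.0]
ft_force: [2.5, 2.5, 3.1]
width: 0.0549
time: 10.12
ee_pos: [0.5274, 0.0853, 0.1568]
eef_rot: [0.34, 0.941, 0.001, 0.001]
ft_force: [3.2, 3.0, 4.5]
width: 0.0518
```

```bash
python3 -m inch '[[0,0.04,0,0,0,0],[0,0,0,0,0,0],[0,0,0,0,0,0]]' -1 45; python3 -m inch '[[0,0,0.05,0,0,0],[0,0,0.05,0,0,0],[0,0,0,0,0,0],[0,0,0,0,0,0]]'
```

```text
time: 10.5
ee_pos: [0.5281, 0.0861, 0.1565]
eef_rot: [0.34, 0.941, 0.0, 0.0]
ft_force: [2.3, 1.8, 4.2]
width: 0.0506
time: 11.0
ee_pos: [0.5287, 0.0865, 0.1533]
eef_rot: [0.34, 0.941, 0.001, 0.001]
ft_force: [2.5, 3.0, 9.7]
width: 0.0503
```

```bash
python3 -m inch '[[0,0,0.07,0,0,0],[0,0,0.05,0,0,0],[0,0,0,0,0,0],[0,0,0,0,0,0]]'
```

```text
time: 11.5
ee_pos: [0.5295, 0.0871, 0.1501]
eef_rot: [0.339, 0.941, 0.002, 0.002]
ft_force: [-0.1, 3.7, 22.7]
width: 0.0506
```

About 6.4 mm down at 23 N, so it is at the stop. I'll twist counterclockwise while keeping it pressed.

```bash
python3 -m inch '[[0,0,0,0,0,-0.05],[0,0,0,0,0,-0.05],[0,0,0,0,0,-0.05]]'; python3 -c "
from bench import read_state as r;s=r();print(s['torque'],s['joint_positions'][6])"
```

```text
time: 11.88
ee_pos: [0.5292, 0.0864, 0.15]
eef_rot: [0.187, 0.982, 0.001, 0.002]
ft_force: [-2.2, 1.7, 22.2]
width: 0.0504
[ 0.06546416  0.48986083 -0.1147712 ] 1.0062921470007877
```

Low turning torque (0.11 N m) after 18°, so it is past the catches. I'll continue.

```bash
python3 -m inch '[[0,0,0,0,0,-0.05],[0,0,0,0,0,-0.05],[0,0,0,0,0,-0.05],[0,0,0,0,0,-0.05]]';python3 -m inch '[[0,0,0,0,0,-0.05],[0,0,0,0,0,-0.05],[0,0,0,0,0,-0.05],[0,0,0,0,0,-0.02],[0,0,0,0,0,0]]'; python3 -c "
from bench import read_state as r;s=r();print(s['torque'],s['joint_positions'][6])"
```

```text
time: 12.38
ee_pos: [0.5294, 0.0861, 0.15]
eef_rot: [-0.021, 1.0, 0.001, 0.002]
ft_force: [-0.7, 0.9, 21.6]
width: 0.0503
time: 13.0
ee_pos: [0.5295, 0.0862, 0.15]
eef_rot: [-0.197, 0.98, 0.0, 0.002]
ft_force: [-0.7, 1.8, 20.8]
width: 0.0505
[ 0.19023481  0.00806161 -0.0186192 ] 1.7677191122219498
```

Turned 62°, with almost no torque. I'll lift slowly and watch the force, since a hooked bottle would show about -7 N.

```bash
python3 -m inch '[[0,0,-0.1,0,0,0],[0,0,-0.1,0,0,0],[0,0,-0.1,0,0,0],[0,0,0,0,0,0]]';python3 -m inch '[[0,0,-0.1,0,0,0],[0,0,0,0,0,0]]';python3 -m inch '[[0,0,-0.1,0,0,0],[0,0,-0.1,0,0,0],[0,0,0,0,0,0]]'
```

```text
time: 13.5
ee_pos: [0.5274, 0.0858, 0.159]
eef_rot: [-0.196, 0.981, 0.0, -0.001]
ft_force: [1.4, 1.7, 0.3]
width: 0.0505
time: 13.75
ee_pos: [0.5276, 0.0859, 0.1633]
eef_rot: [-0.197, 0.98, -0.0, -0.0]
ft_force: [1.5, 1.0, -0.9]
width: 0.0506
time: 14.12
ee_pos: [0.5279, 0.0862, 0.1719]
eef_rot: [-0.197, 0.98, 0.0, 0.0]
ft_force: [0.5, 1.9, -0.2]
width: 0.0503
```

Run:
```python
from bench import camera; from h import *
a=[]
for n in("side","top"):
    i=camera(n)["img"][:,:,::-1]; r=(130,280,180,330) if n=="side" else (100,250,200,350)
    a.append(cv2.resize(i[r[0]:r[1],r[2]:r[3]],(400,400)))
cv2.imwrite("pics/z5.png",np.hstack(a))
```

```text
(no output)
```

View pics/z5.png

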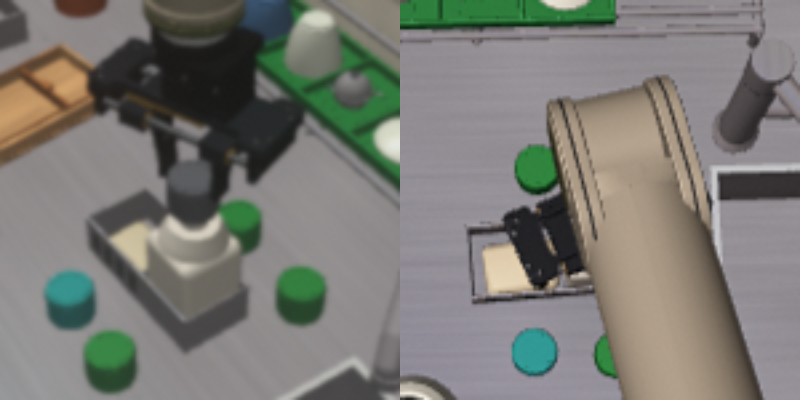

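The cap is rising with no load and the bottle has stayed down, so it is free. I'll raise it to a TCP height of about 0.232.

```bash
python3 -m inch '[[0,0,-0.3,0,0,0],[0,0,-0.4,0,0,0],[0,0,-0.4,0,0,0],[0,0,-0.3,0,0,0],[0,0,-0.11,0,0,0]]';python3 -m inch '[[0,0,0,0,0,0],[0,0,0,0,0,0],[0,0,0,0,0,0],[0,0,0,0,0,0]]'
python3 - <<'E'
from bench import camera; from h import *
np.set_printoptions(precision=4,suppress=True)
a=[]
for n in("side","top"):
    c=camera(n); np.savez(n+"6.npz",**c); i=c["img"][:,:,::-1]; r=(100,250,180,330) if n=="side" else (100,250,200,350)
    a.append(cv2.resize(i[r[0]:r[1],r[2]:r[3]],(400,400)))
    b=load(n+"0.npz"); cv2.imwrite(f"pics/{n}6.png",i)
    W=cloud(c)
    near=(abs(W[...,0]-.527)<.06)&(abs(W[...,1]-.086)<.06)
    if n=="side":
        for z0 in np.arange(.155,.28,.005):
            m=near&(abs(W[...,2]-z0)<.0025); print(round(z0,3),m.sum(),np.nanmean(W[m],0) if m.any() else "", c["img"][m].mean(0) if m.any() else "")
cv2.imwrite("pics/z6.png",np.hstack(a))
E
```

```text
time: 14.85
ee_pos: [0.5282, 0.0861, 0.2329]
eef_rot: [-0.197, 0.98, 0.0, 0.001]
ft_force: [0.5, -0.3, -1.5]
width: 0.0505
time: 15.35
ee_pos: [0.5277, 0.086, 0.2316]
eef_rot: [-0.197, 0.98, 0.0, -0.0]
ft_force: [-1.1, 0.1, -0.0]
width: 0.0502
0.155 15 [0.521  0.0806 0.1552] [124.2    119.8667 110.9333]
0.16 39 [0.5249 0.0789 0.1605] [150.5641 145.4872 135.0769]
0.165 15 [0.5204 0.0786 0.1649] [123.4    118.8    109.8667]
0.17 19 [0.5236 0.0785 0.1706] [115.3684 111.1579 103.2105]
0.175 71 [0.5281 0.0855 0.1743] [117.8028 113.7606 106.5493]
0.18 0  
0.185 0  
0.19 0  
0.195 0  
0.2 0  
0.205 0  
0.21 0  
0.215 0  
0.22 2 [0.5248 0.0623 0.2219] [104.  101.5 102. ]
0.225 23 [0.5146 0.0679 0.2259] [86.1739 84.3478 84.8261]
0.23 27 [0.5171 0.0676 0.23  ] [63.037  62.2963 62.7407]
0.235 33 [0.5171 0.0655 0.2351] [53.0606 52.8485 53.303 ]
0.24 28 [0.514  0.069  0.2401] [54.0714 53.6071 54.0357]
0.245 27 [0.5132 0.0673 0.245 ] [51.8519 51.5926 52.2593]
0.25 30 [0.5124 0.067  0.2499] [52.2333 51.8667 52.3333]
0.255 31 [0.5109 0.0714 0.2551] [55.129  54.7419 55.1935]
0.26 79 [0.5199 0.0751 0.2607] [64.8101 64.481  65.5696]
0.265 186 [0.5236 0.0844 0.2642] [79.7204 79.9086 81.9839]
0.27 24 [0.5254 0.0784 0.2697] [39.6667 38.7917 38.0417]
0.275 25 [0.5207 0.0879 0.275 ] [42.32 40.88 40.36]
0.28 24 [0.523  0.0823 0.2803] [42.125  40.875  40.2083]
```

View pics/z6.png

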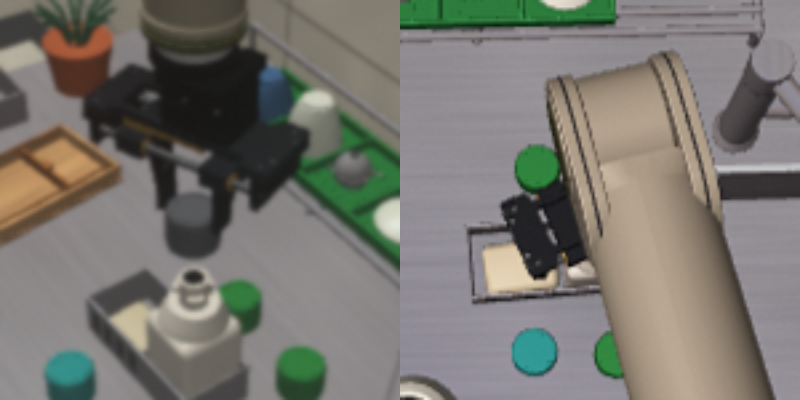

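View pics/side6.png

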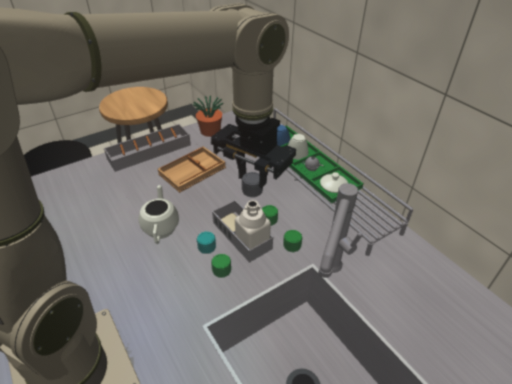

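The cap (side view 252,185) is held above the open mouth (252,206), with its top at 0.264, so the rim is at about 0.224. I'll check centring within the same camera.

Run:
```python
from h import *
np.set_printoptions(precision=4,suppress=True)
c=load("side6.npz"); W=cloud(c); near=(abs(W[...,0]-.527)<.04)&(abs(W[...,1]-.086)<.04)
for nm,lo,hi,r in(("mouth",.171,.178,.015),("captop",.2615,.2675,.026)):
    m=near&(W[...,2]>lo)&(W[...,2]<hi); v,u=np.where(m); ct=max(cv2.findContours(m.astype(np.uint8),0,1)[0],key=cv2.contourArea)
    e=cv2.fitEllipse(cv2.convexHull(ct)); z=.174 if nm=="mouth" else .264
    print(nm,m.sum(),(u.min(),u.max(),v.min(),v.max()),e,plane(c,*e[0],z),W[m].min(0),W[m].max(0))
z=W[...,2]; m=(z>.235)&(z<.275)&(W[...,0]<.7)&(W[...,1]<-.05); print("spout",W[m].min(0),W[m].max(0))
d=cv2.absdiff(load("top6.npz")["img"],load("top0.npz")["img"]).max(2)
for n,(u,v) in dict(teapot=(203,260),tray=(140,195),soap=(243,200)).items(): print(n,(d[v-8:v+8,u-8:u+8]>25).mean())
```

```text
mouth 80 (np.int64(247), np.int64(257), np.int64(200), np.int64(208)) ((252.04234313964844, 204.1400604248047), (8.487668991088867, 11.39828109741211), 93.33106231689453) [0.5281 0.0852 0.174 ] [0.513  0.0685 0.1714] [0.5437 0.1017 0.1775]
captop 221 (np.int64(238), np.int64(266), np.int64(172), np.int64(185)) ((251.95849609375, 178.5618133544922), (13.598849296569824, 28.795108795166016), 101.54054260253906) [0.5255 0.082  0.264 ] [0.5008 0.0494 0.2615] [0.5502 0.1134 0.267 ]
spout [-0.0469 -0.2179  0.235 ] [ 0.6935 -0.0501  0.275 ]
teapot 0.0
tray 0.0
soap 0.2265625
```

Run:
```python
from h import *
c=load("side6.npz");i=c["img"][:,:,::-1]
cv2.imwrite("pics/z7.png",cv2.resize(i[165:250,215:295],(640,590 ),interpolation=cv2.INTER_NEAREST))
for r,z in((.026,.224),):
    print([tuple(np.round(proj(c,[.5277+r*np.cos(t),.086+r*np.sin(t),z]),1)) for t in np.arange(0,6.28,1.57)], "mouth exp",proj(c,[.5277,.086,.174]),"top exp",proj(c,[.5277,.086,.264]))
```

```text
[(np.float64(260.3), np.float64(185.9)), (np.float64(246.2), np.float64(183.9)), (np.float64(243.0), np.float64(193.4)), (np.float64(257.5), np.float64(195.5))] mouth exp (np.float64(251.7240419746568), np.float64(204.01377162426647)) top exp (np.float64(251.8071181331677), np.float64(177.37474504855274))
```

View pics/z7.png

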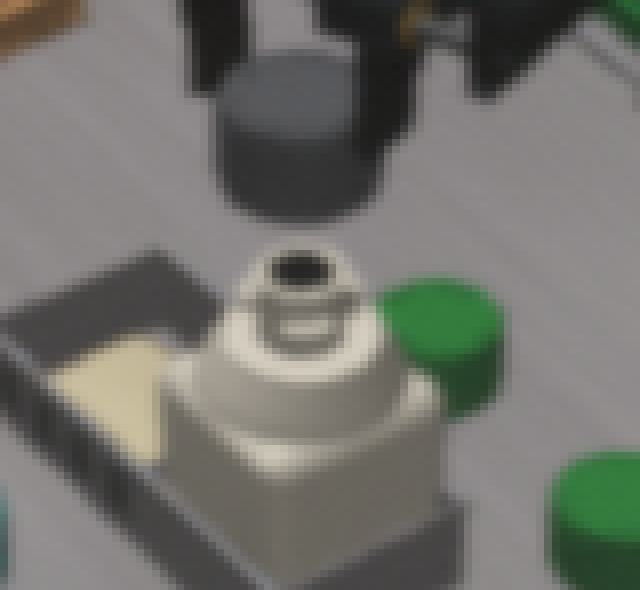

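The zoom shows the cap's mid column at 252.2 and the mouth at 252.5, with the rim about 5 cm up. The soap is unmoved; in the top view the gripper covers part of it, which explains that image difference. The arm is still, so I'll hand in.

```bash
python3 -c "
from bench import read_state as r,close_job
s=r();print(s['time'],s['ee_pos'],s['width'],max(abs(v) for v in s['joint_vel']));print(close_job())"
```

```text
15.45 [0.52773326 0.08601924 0.23168569] 0.05054488604023591 0.0016584236527111573
the job is handed in; nothing more can be done
None
```

The job is done and handed in at 15.5 s; `close_job()` gives no verdict.

**What I did:** I swung the spout with the closed fingers from over the bottle to about +0.65 rad. I then gripped the cap, pushed it down about 6 mm to its stop (23 N), turned it 62° counterclockwise and lifted it off. The wrist force stayed near zero during the lift, so the bottle stayed down in its caddy.

**Last checks:**
- **Spout:** its outlet is at about (0.515, -0.205), well inside the bowl opening.
- **Cap:** it is upright and still in the gripper. Its top is at 0.264 m, so its lower rim is about 50 mm above the mouth at 0.174 m. In the side view it lines up with the mouth to within about a pixel sideways.
- **Left alone:** the patches checked on the teapot and tray match the first picture.

**Where the checks disagreed:**
- **Cap position:** the two cameras differed by about 5 mm in y on the closed cap, so I used the mean.
- **Centring:** the final ellipse fit on the cap's top put it 3–4 mm off-centre, but a finger hid part of the edge. I relied on the side-view alignment and the gripper's position instead.
- **Soap:** the image comparison flagged 23% of its patch, because the gripper covers it in the top view. In the side view it looks unmoved.

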